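Unpile the turning blanks into their cradles

ROBOT

A 7-joint arm with a two-finger parallel gripper is mounted at the origin on a cart in front of the work surface, level with it; the furniture and walls round the work are solid. World frame = base frame: x ahead of the robot, y to its left, z up, the work surface at z = 0. Lengths are in m, angles in rad, forces in N, time in s.
With the tool pointing down it reaches from about 0.4 to 0.85 m from the base axis. Payload 4.4 kg.
Tool frame: the origin (TCP) lies midway between the tips of the shut fingers; the grasp point (between the pads) lies 19 mm behind it; z points along the fingers, y is the line along which they close (so a half turn about z gives the same grasp; the last joint's range is limited). The gripper opens to 94 mm and grips with 3 to 60 N. Pads are 16 mm wide; open, the fingers measure 119 mm over their backs; the gripper's body (75 mm by 177 mm) begins 78 mm behind the grasp point.
Start: joints at [1.081, 0.628, 0.038, 1.517, -0.027, 0.996, -0.02], TCP at [0.267, -0.592, 0.205] pointing down, gripper open.
Joint ranges: [-3.06, 3.06], [-0.37, 2.12], [-1.25, 1.32], [0.18, 2.47], [-1.1, 4.24], [0.23, 1.98], [-2.94, 2.94]. Speed limits (rad/s): [2.57, 2.57, 3.14, 3.14, 3.14, 3.14, 3.14].

INTERFACE

Orientations are given as a unit quaternion [x, y, z, w].
In Python, from cell import monitor, snapshot, calibration, r gives the robot as it stands.
- The arm moves only by the tool servo_tool, never from a script. Its argument "moves" is a list of rows, each a list of 7 numbers: the shift along the tool's x, y, z in cm, then the turn, a rotation vector about the tool's x, y, z in degrees, then the finger opening in cm, from 0 to 9.4. A call has 1 to 10 rows; each row is the pose to reach, as a shift and turn from the pose commanded when the call began, along the tool's axes at that moment; what a row does not reach only later rows make up. A row lasts 1/10 s, in which the tool goes at most 50 mm and 8.59 degrees, less where a joint would pass 70% of its speed; a pose out of reach is approached as far as the arm can. A call with a gripper value outside its range is refused whole. The fingers move at their own pace and stop on an object; "newtons" is the grip in N (left out, the last holds). Time passes only in rows, so rows that repeat a pose let the fingers close. It gives the time, the measured TCP pose, the force, the opening and the grip force at its end, in the units of the state.
- monitor.state(): the state, without advancing time (a new reading comes with each control period).
- snapshot(name): name is "scene" or "top" or "wrist"; returns (picture, depth): 384x512x3 uint8, red, green, blue; 384x512 float32, m along the optical axis (not along the pixel's ray), 0 where there is no reading.
- calibration(name): a dict with "fx", "fy", "cx", "cy" (pixels), "k1" (the pictures are not rectified: a ray, as slopes to the right and down, at radius r is drawn at 1 + k1 r^2 times it, then the intrinsics apply), "rvec" (rotation vector, rad) and "tvec" (3), from world to camera coordinates, as OpenCV has them; the wrist camera has in their place "tool_from_camera" (4x4, takes a point from camera to tool coordinates, whose origin is the TCP and whose axes are the flange's). Camera axes: x right, y down, z forward; pixel columns grow to the right and rows downward; lengths in m; the calibration is good to about 2 mm. A picture is of the moment at which its call begins: read the wrist's pose just before it. calibration takes no time and is no camera call.
- r.hand_in(): hands the job in; it is judged then, once.
The state is a dict: "t": time; "joint_pos": joint angles; "joint_velocities": joint speeds; "tau": joint torques, N m; "position": TCP position; "orientation": TCP orientation; "force": force on the tool from outside, world axes, zero at the start; "wrist_torque": the same for the moment, N m; "width": finger opening in m; "grip_force": force on a finger pad.
Only numpy, scipy, OpenCV 4.12 (cv2) and the standard library are available. Lean on these libraries where they do the work, as an engineer would, in place of code of your own. Each camera call takes 0.05 s, during which the arm holds its last target. There are 200 camera calls.

TASK

Take the pile apart from the top down, one piece at a time: lay the whetstone flat in the smallest wooden cradle and each of the three turning blanks flat in the cradle made for its length, the same side up as it lies now, between the end stops. Leave the standing steel collet and the small green box where they are.

Things in the scene. Friction and masses are not known exactly. Their poses are not given: they have to be found in the camera images.
- whetstone: worn grey whetstone, loose, 33 mm (its x) by 68 mm (its y) by 27 mm high, about 0.16 kg, lying across the short blank as the top of the pile (underside 81 mm above the table). Origin: centre of its underside; z up.
- short_blank: loose square turning blank of pale wood, 27 x 27 mm in section and 120 mm long, about 0.09 kg, third layer of the pile, under the whetstone (underside 54 mm above the table), turned about 60 degrees to the middle blank. Origin: centre of its underside; y along its length, x across, z up.
- middle_blank: loose square turning blank of blackish wood, 27 x 27 mm in section and 140 mm long, about 0.09 kg, second layer of the pile (underside 27 mm above the table), turned about 60 degrees to the long blank. Origin: centre of its underside; y along its length, x across, z up.
- long_blank: loose square turning blank of red-brown wood, 27 x 27 mm in section and 160 mm long, about 0.09 kg, bottom of the pile, on the table. Origin: centre of its underside; y along its length, x across, z up.
- stone_cradle: fixed wooden holder for the whetstone: pale base 69 (x) by 100 mm (y), 8 mm thick, with dark end stops and corner cheeks, 8 mm thick, to 24 mm above the table. Clear space inside 53 (x) by 84 mm (y). Cheeks run only 13 mm in from each stop: the long sides are open in the middle for fingers. Origin: centre of its underside, on the table; the load rests 8 mm above it. z up.
- short_cradle: fixed wooden holder for the 120 mm blank: pale base 63 (x) by 152 mm (y), 8 mm thick, with dark end stops and corner cheeks, 8 mm thick, to 24 mm above the table. Clear space inside 47 (x) by 136 mm (y). Cheeks run only 25 mm in from each stop: the long sides are open in the middle for fingers. Origin: centre of its underside, on the table; the load rests 8 mm above it. z up.
- middle_cradle: fixed wooden holder for the 140 mm blank: pale base 63 (x) by 172 mm (y), 8 mm thick, with dark end stops and corner cheeks, 8 mm thick, to 24 mm above the table. Clear space inside 47 (x) by 156 mm (y). Cheeks run only 28 mm in from each stop: the long sides are open in the middle for fingers. Origin: centre of its underside, on the table; the load rests 8 mm above it. z up.
- long_cradle: fixed wooden holder for the 160 mm blank: pale base 63 (x) by 192 mm (y), 8 mm thick, with dark end stops and corner cheeks, 8 mm thick, to 24 mm above the table. Clear space inside 47 (x) by 176 mm (y). Cheeks run only 28 mm in from each stop: the long sides are open in the middle for fingers. Origin: centre of its underside, on the table; the load rests 8 mm above it. z up.
- collet: bystander to be left alone: loose steel collet standing on end, 25 mm in diameter, 40 mm high, among the cradles. Origin: centre of its underside; z up.
- green_box: bystander to be left alone: small closed green plastic box, 71 mm (x) by 103 mm (y) by 34 mm high, loose, at the back right. Origin: centre of its underside; z up.

How it is judged:
By the outcome, as a careful person would: the job done as asked, in the order asked, and still so for the second after the job is handed in, with the robot touching nothing.
It also fails if it takes over 112 s, if anything falls off the work surface, if the arm or the gripper's body presses on something with over 40 N, if the wrist force passes 120 N, or if a joint passes its speed limit or range.

## Working session

There is one attempt and no reset: what is moved stays moved. The work goes in short steps, Python scripts to look and compute and a tool call to move; the robot and the scene stay as the last step left them, time stands still between calls to the robot, and variables do not carry over. Pictures are saved under pics/ and viewed, at most 14 in all, crops included, and the job is handed in when it is done.

Besides the shell and the picture viewer there is one more tool, called after "Request:" as name(argument=value, ...) on one line, values as JSON. servo_tool: Moves the arm, as the interface text tells. Its arguments: {"type":"object","properties":{"moves":{"type":"array","items":{"type":"array","items":{"type":"number"}}},"newtons":{"type":"number"}},"required":["moves"]}

```bash
mkdir -p pics; ls
cat > h.py <<'E'
import numpy as np, cv2
from cell import monitor, snapshot, calibration, r
from scipy.spatial.transform import Rotation as R
def pts(name, st=None):
    """picture and world point per pixel"""
    c=calibration(name)
    if name=="wrist": st=monitor.state()
    im,d=snapshot(name)
    K=np.array([[c['fx'],0,c['cx']],[0,c['fy'],c['cy']],[0,0,1.]])
    v,u=np.mgrid[0:384,0:512]
    uv=np.stack([u,v],-1).reshape(-1,1,2).astype(float)
    s=cv2.undistortPoints(uv,K,np.array([c['k1'],0,0,0.])).reshape(384,512,2)
    P=np.dstack([s[...,0]*d,s[...,1]*d,d])
    if name=="wrist":
        T=np.array(c['tool_from_camera']); P=P@T[:3,:3].T+T[:3,3]
        P=P@R.from_quat(st['orientation']).as_matrix().T+st['position']
    else:
        Rm=R.from_rotvec(np.array(c['rvec']).ravel()).as_matrix(); P=(P-np.array(c['tvec']).ravel())@Rm
    P[d==0]=np.nan
    return im,P
def save(n,im): cv2.imwrite('pics/'+n,im[...,::-1])
E
python3 - <<'E'
from h import *
for n in("scene","top"):
    im,P=pts(n); save(n+'.png',im); np.savez(n,im=im,P=P)
s=monitor.state(); print(s)
print(R.from_quat(s['orientation']).as_matrix().round(3))
E
```

```text
pics
{'t': 0.1, 'joint_pos': array([ 1.08117804,  0.62921449,  0.03845887,  1.51823439, -0.02698726,
        0.99631338, -0.02      ]), 'joint_velocities': array([-0.00085   , -0.00014282,  0.00088378, -0.00423984, -0.00070419,
       -0.00048697,  0.00031968]), 'tau': array([ 2.54276383e-03, -5.50792122e+01,  1.14689391e+00, -1.87117893e+01,
       -5.23033238e-02,  1.91883696e-02,  6.35730044e-05]), 'position': array([ 0.26708523, -0.59195086,  0.20468247]), 'orientation': array([ 9.77631211e-01,  2.10324828e-01, -1.89641789e-04, -8.03571152e-04]), 'force': array([-0.41043009, -0.10005014, -0.05536604]), 'wrist_torque': array([-0.06595066, -0.03163082,  0.00216154]), 'grip_force': 0.0, 'width': 0.0939557355101982}
[[ 0.912  0.411 -0.001]
 [ 0.411 -0.912  0.001]
 [-0.    -0.002 -1.   ]]
```

View pics/scene.png

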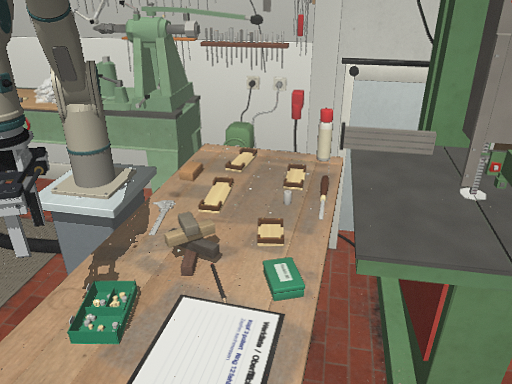

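View pics/top.png

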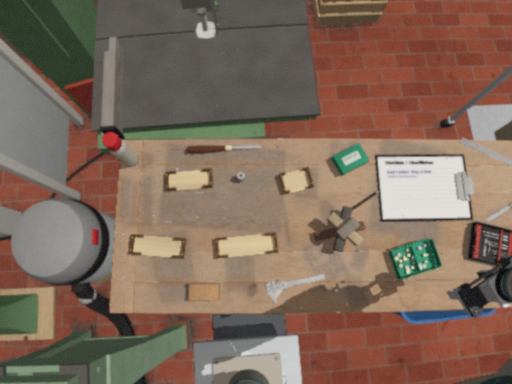

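The top view shows cradles at (189,180), (295,181), (157,246) and (246,245), the collet at (240,176), the green box at (350,158) and the pile around (343,230). I'll measure them now.

Run:
```python
from h import *
d=np.load('top.npz'); im,P=d['im'],d['P']
print('table z',np.nanmedian(P[200:230,200:300,2]), P[200,250],P[203,251]-P[200,250])
def rect(m,n):
    q=P[m&~np.isnan(P[...,0])]
    (c,s,a)=cv2.minAreaRect((q[:,:2]*1000).astype(np.float32))
    print(n,len(q),'c',np.round(c,1),'s',np.round(s,1),'a',round(a,1),'z',np.nanmedian(q[:,2]).round(4))
for n,(u,v) in dict(A=(189,180),B=(295,181),C=(157,246),D=(246,245)).items():
    w=np.zeros((384,512),bool); w[v-18:v+18,u-36:u+36]=1
    hsv=cv2.cvtColor(im,cv2.COLOR_RGB2HSV)
    m=w&(hsv[...,2]>185)&(hsv[...,1]<130)
    rect(m,n+' pale')
    rect(w&(P[...,2]>0.016),n+' dark')
w=np.zeros((384,512),bool); w[195:262,300:385]=1
for lo,hi in((.1,.12),(.073,.09),(.046,.06),(.018,.035)): rect(w&(P[...,2]>lo)&(P[...,2]<hi),'pile %g'%lo)
w[:]=0;w[165:190,230:252]=1; rect(w&(P[...,2]>.02),'collet')
crop=cv2.resize(im[190:270,290:390],None,fx=7,fy=7,interpolation=cv2.INTER_CUBIC); save('pile.png',crop)
```

```text
table z 0.0005754453250459029 [ 0.57560323 -0.04529354  0.00184305] [-0.00978468 -0.00252516 -0.00175325]
A pale 589 c [658.3 152.8] s [ 62.3 127.6] a 1.0 z 0.009
A dark 195 c [658.2 148.5] s [ 63.9 154.6] a 0.2 z 0.0238
B pale 386 c [ 627.5 -194.4] s [67.6 71.9] a 7.1 z 0.0085
B dark 140 c [ 627.6 -198.6] s [67.9 97.5] a 9.2 z 0.0243
C pale 769 c [448.3 259.9] s [146.7  60.9] a 81.8 z 0.0086
C dark 225 c [447.6 255.1] s [172.1  63.7] a 81.8 z 0.0239
D pale 934 c [431.5 -20.3] s [ 61.7 166.2] a 1.3 z 0.0088
D dark 210 c [431.6 -24.7] s [ 63.  192.5] a 1.1 z 0.0242
pile 0.1 268 c [ 450.1 -324.1] s [33.5 69.7] a 36.2 z 0.1081
pile 0.073 276 c [ 444.8 -314.8] s [122.1  48.8] a 43.1 z 0.0812
pile 0.046 257 c [ 456.9 -316.5] s [ 62.8 140.6] a 82.0 z 0.0544
pile 0.018 265 c [ 453.7 -319.2] s [ 93.3 155.2] a 34.7 z 0.0273
collet 50 c [650. -22.] s [19.7 22.4] a 87.0 z 0.0387
```

View pics/pile.png

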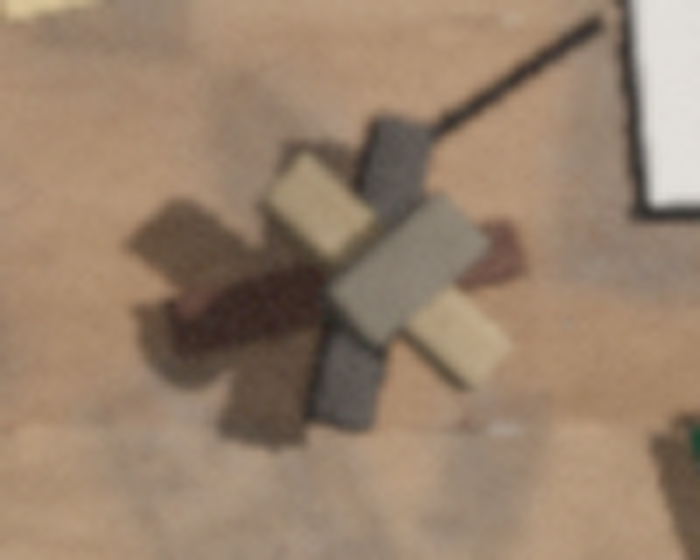

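The crop shows the stone on the pale blank, then the black one, then the red one underneath. The depth gives good poses: A is the short cradle, B the stone cradle, C the middle and D the long. Next I need a helper that prints moves in tool axes.

```bash
cat >> h.py <<'E'
def go(x,y,z,psi):
    "print shift cm / turn deg in tool axes to reach TCP (mm) with tool x at psi deg, pointing down"
    s=monitor.state(); A=R.from_quat(s['orientation']); p=np.radians(psi); c,n=np.cos(p),np.sin(p)
    B=R.from_matrix([[c,n,0],[n,-c,0],[0,0,-1]])
    print('t',round(s['t'],2),(A.inv().apply(np.array([x,y,z])/1000-s['position'])*100).round(2),(A.inv()*B).as_rotvec(degrees=True).round(1))
def show():
    s=monitor.state(); m=R.from_quat(s['orientation']).as_matrix()
    print(s['position'].round(4),'psi',np.degrees(np.arctan2(m[1,0],m[0,0])).round(1),'F',s['force'].round(1),'w',round(s['width'],4),s['grip_force'])
E
python3 -c "
from h import *
go(450,-324,200,126.2)"
```

```text
t 0.1 [ 27.69 -16.9    0.5 ] [-1.000e-01 -1.000e-01 -1.019e+02]
```

Request:
servo_tool(moves=[[27.7, -16.9, 0.5, 0, 0, -102, 7], [27.7, -16.9, 0.5, 0, 0, -102, 7], [27.7, -16.9, 0.5, 0, 0, -102, 7], [27.7, -16.9, 0.5, 0, 0, -102, 7], [27.7, -16.9, 0.5, 0, 0, -102, 7], [27.7, -16.9, 0.5, 0, 0, -102, 7], [27.7, -16.9, 0.5, 0, 0, -102, 7], [27.7, -16.9, 0.5, 0, 0, -102, 7], [27.7, -16.9, 0.5, 0, 0, -102, 7], [27.7, -16.9, 0.5, 0, 0, -102, 7]])

```text
t: 1.1
position: [0.4502, -0.3241, 0.2002]
orientation: [0.569, 0.822, -0.0, -0.0]
force: [-0.3, 0.2, 0.5]
width: 0.07
grip_force: 0.0
```

```bash
python3 -c "
from h import *
show();go(450,-324,200,126.2)
im,P=pts('wrist');save('w1.png',im);np.savez('w1',im=im,P=P);print(P[192,256],np.nanmin(P[...,2]),np.nanmax(P[...,2]))"
```

```text
[ 0.4502 -0.3241  0.2002] psi 110.6 F [-0.3  0.2  0.5] w 0.07 0.0
t 1.1 [ 0.02 -0.02  0.02] [ -0.   -0.  -15.6]
[ 0.45328372 -0.32111484  0.10782747] -0.8106346680559644 0.33331362565402184
```

View pics/w1.png

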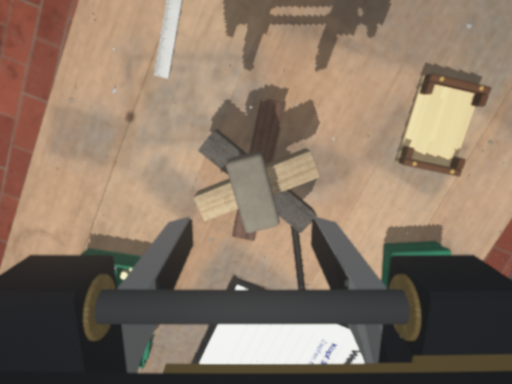

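The wrist view shows the stone at (252,192), the pale blank's ends at (216,198) and (297,170), the black blank's at (220,150) and (295,210), and the red one's at (265,125). I'll compute the stone's rectangle from this view.

```bash
cat >> h.py <<'E'
def layer(P,zt,c=(.452,-.320),rad=.1,tol=.006):
    "rect of the points near height zt: centre mm, length, width, length angle deg"
    m=(abs(P[...,2]-zt)<tol)&(np.hypot(P[...,0]-c[0],P[...,1]-c[1])<rad)
    m=cv2.morphologyEx(m.astype(np.uint8),cv2.MORPH_OPEN,np.ones((3,3)))>0
    q=(P[m]*1000).astype(np.float32)
    b=cv2.boxPoints(cv2.minAreaRect(q[:,:2])); e1,e2=b[1]-b[0],b[2]-b[1]
    L=e1 if np.hypot(*e1)>np.hypot(*e2) else e2
    W=e2 if L is e1 else e1
    print(len(q),b.mean(0).round(1),np.hypot(*L).round(1),np.hypot(*W).round(1),(np.degrees(np.arctan2(L[1],L[0]))%180).round(1),'z',np.median(q[:,2]).round(1))
E
python3 -c "
from h import *
P=np.load('w1.npz')['P']
for z in (.108,.081,.054,.027): layer(P,z)"
```

```text
Traceback (most recent call last):
  File "h.py", line 35, in layer
    b=cv2.boxPoints(cv2.minAreaRect(q[:,:2])); e1,e2=b[1]-b[0],b[2]-b[1]
                    ~~~~~~~~~~~~~~~^^^^^^^^^
cv2.error: OpenCV(4.12.0) /io/opencv/modules/imgproc/src/convhull.cpp:143: error: (-215:Assertion failed) total >= 0 && (depth == CV_32F || depth == CV_32S) in function 'convexHull'
```

Request:
servo_tool(moves=[[0, 0, 0, 0, 0, -8, 7], [0, 0, 0, 0, 0, -15.6, 7], [0, 0, 0, 0, 0, -15.6, 7]])

```text
t: 1.45
position: [0.45, -0.3246, 0.2001]
orientation: [0.456, 0.89, 0.0, -0.0]
force: [0.4, 0.6, -0.1]
width: 0.0702
grip_force: 0.0
```

```bash
sed -i 's/minAreaRect(q\[:,:2\])/minAreaRect(np.ascontiguousarray(q[:,:2]))/' h.py; python3 -c "
from h import *
P=np.load('w1.npz')['P']
for z in (.108,.081,.054,.027): layer(P,z)
go(450,-324,84,126.2)"
```

```text
2784 [ 451.7 -324.7] 68.0 33.0 126.0 z 106.8
2473 [ 453.8 -323. ] 120.4 27.5 42.6 z 79.9
1891 [ 458.1 -324.4] 140.1 27.4 160.8 z 52.9
1727 [ 455.  -319.1] 160.1 27.2 98.5 z 25.9
t 1.45 [ 0.04  0.03 11.61] [ 0.  -0.1 -0.5]
```

Request:
servo_tool(moves=[[-0.1, 0.1, 4, 0, 0, 0, 7], [-0.1, 0.1, 7.5, 0, 0, 0, 7], [-0.1, 0.1, 10, 0, 0, 0, 7], [-0.1, 0.1, 11.5, 0, 0, 0, 7], [-0.1, 0.1, 11.5, 0, 0, 0, 2.5], [-0.1, 0.1, 11.5, 0, 0, 0, 2.5], [-0.1, 0.1, 11.5, 0, 0, 0, 2.5], [-0.1, 0.1, 11.5, 0, 0, 0, 2.5], [-0.1, 0.1, 11.5, 0, 0, 0, 2.5]], newtons=20)

```text
t: 2.35
position: [0.4521, -0.3251, 0.0863]
orientation: [0.456, 0.89, -0.0, 0.001]
force: [-0.2, -0.7, -0.2]
width: 0.0333
grip_force: 0.7
```

Request:
servo_tool(moves=[[0, 0, 0, 0, 0, 0, 2.5], [0, 0, 0, 0, 0, 0, 2.5], [0, 0, -1, 0, 0, 0, 2.5], [0, 0, -3, 0, 0, 0, 2.5], [0, 0, -6, 0, 0, 0, 2.5], [0, 0, -9, 0, 0, 0, 2.5], [0, 0, -9, 0, 0, 0, 2.5]])

```text
t: 3.05
position: [0.4541, -0.3258, 0.1793]
orientation: [0.455, 0.89, -0.0, 0.004]
force: [1.1, -0.5, -2.0]
width: 0.0328
grip_force: 20.0
```

```bash
python3 -c "
from h import *
show();go(627.6,-198.6,120,98.5)"
```

```text
[ 0.4541 -0.3258  0.1793] psi 125.8 F [ 1.1 -0.5 -2. ] w 0.0328 19.99662458896637
t 3.05 [ 0.2  21.49  5.99] [ 0.2  0.3 27.3]
```

Request:
servo_tool(moves=[[0, 3, 0, 0, 0, 5, 2.5], [0.1, 7, 0, 0, 0, 12, 2.5], [0.1, 11, 0, 0, 0, 18, 2.5], [0.2, 15, 0.5, 0, 0, 24, 2.5], [0.2, 18, 2, 0, 0, 27, 2.5], [0.2, 20.5, 4, 0, 0, 27, 2.5], [0.2, 21.5, 6, 0, 0, 27, 2.5], [0.2, 21.5, 6, 0, 0, 27, 2.5], [0.2, 21.5, 6, 0, 0, 27, 2.5]])

```text
t: 3.95
position: [0.6235, -0.1976, 0.1146]
orientation: [0.651, 0.759, -0.001, -0.001]
force: [-0.5, -0.8, -1.9]
width: 0.0332
grip_force: 20.0
```

```bash
cat >> h.py <<'E'
def cradle(c,psi,z,rad):
    "refined cradle pose from the wrist camera rim points, and the move down to TCP height z"
    im,P=pts('wrist'); show(); layer(P,.023,c,rad,.004); go(c[0]*1000,c[1]*1000,z,psi)
    return im,P
E
python3 -c "
from h import *
im,P=cradle((.6276,-.1986),98.5,13.5,.075); save('w2.png',im)"
```

```text
[ 0.624  -0.1984  0.1156] psi 98.8 F [ 0.   0.  -1.4] w 0.0325 19.996618330478668
1055 [ 623.6 -159.5] 69.2 20.6 9.8 z 22.7
t 4.0 [-0.07  0.36 10.21] [-0.1  0.   0.3]
```

View pics/w2.png

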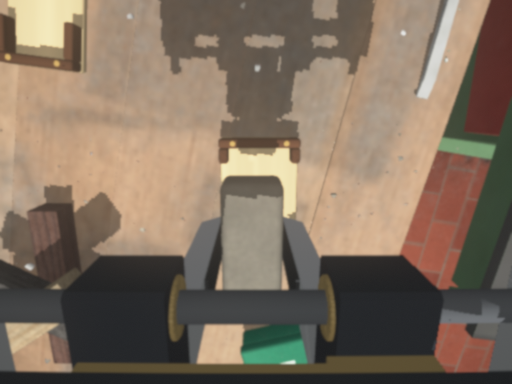

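The cradle's near end is at (260,150), and the stone is held square above it. The arm is still settling, so I'll hold for a few rows before going down.

Request:
servo_tool(moves=[[0, 0, 0, 0, 0, 0, 2.5], [0, 0, 0, 0, 0, 0, 2.5], [0, 0, 0, 0, 0, 0, 2.5]])

```text
t: 4.3
position: [0.6249, -0.1981, 0.1164]
orientation: [0.651, 0.759, 0.0, 0.001]
force: [0.7, -0.8, -1.7]
width: 0.0325
grip_force: 20.0
```

```bash
python3 -c "
from h import *
show();go(629,-198.5,14,99.5)"
```

```text
[ 0.6249 -0.1981  0.1164] psi 98.8 F [ 0.7 -0.8 -1.7] w 0.0325 19.996683597564697
t 4.3 [-0.1   0.39 10.24] [ 0.1  0.  -0.7]
```

Request:
servo_tool(moves=[[-0.1, 0.4, 3.5, 0, 0, -0.7, 2.5], [-0.1, 0.4, 7, 0, 0, -0.7, 2.5], [-0.1, 0.4, 9, 0, 0, -0.7, 2.5], [-0.1, 0.4, 10, 0, 0, -0.7, 2.5], [-0.1, 0.4, 10.2, 0, 0, -0.7, 2.5], [-0.1, 0.4, 10.2, 0, 0, -0.7, 2.5], [-0.1, 0.4, 10.2, 0, 0, -0.7, 2.5], [-0.1, 0.4, 10.2, 0, 0, -0.7, 2.5]])

```text
t: 5.1
position: [0.6297, -0.1979, 0.0146]
orientation: [0.646, 0.763, 0.0, 0.001]
force: [-0.3, -0.4, -1.5]
width: 0.033
grip_force: 20.0
```

```bash
python3 -c "
from h import *
show()"
```

```text
[ 0.6297 -0.1979  0.0146] psi 99.5 F [-0.3 -0.4 -1.5] w 0.033 19.995651841163635
```

Request:
servo_tool(moves=[[0, 0, 0.1, 0, 0, 0, 2.5], [0, 0, 0.15, 0, 0, 0, 2.5], [0, 0, 0.15, 0, 0, 0, 2.5], [0, 0, 0.15, 0, 0, 0, 5], [0, 0, 0.15, 0, 0, 0, 5], [0, 0, 0.15, 0, 0, 0, 5], [0, 0, -2, 0, 0, 0, 6], [0, 0, -6, 0, 0, 0, 7], [0, 0, -10, 0, 0, 0, 7], [0, 0, -14, 0, 0, 0, 7]])

```text
t: 6.1
position: [0.6287, -0.1975, 0.1546]
orientation: [0.646, 0.763, -0.0, -0.0]
force: [-0.3, 0.1, -0.1]
width: 0.0696
grip_force: 0.0
```

```bash
python3 -c "
from h import *
show();go(453.8,-323,200,42.6)
im,P=pts('top')
layer(P,.035,(.629,-.1985),.06); layer(P,.081)"
```

```text
[ 0.6287 -0.1975  0.1546] psi 99.5 F [-0.3  0.1 -0.1] w 0.0696 0.0
t 6.1 [ -9.47 -19.33  -4.53] [-0.  -0.  56.9]
127 [ 625.7 -185.3] 41.3 33.4 94.6 z 35.3
0 [0. 0.] 0.0 0.0 0.0 z nan
  return _methods._mean(a, axis=axis, dtype=dtype,
  ret = ret.dtype.type(ret / rcount)
```

Request:
servo_tool(moves=[[-2, -4, -2, 0, 0, 8, 7], [-4, -8, -4.5, 0, 0, 16, 7], [-6, -12, -4.5, 0, 0, 25, 7], [-8, -16, -4.5, 0, 0, 33, 7], [-9.5, -19.3, -4.5, 0, 0, 42, 7], [-9.5, -19.3, -4.5, 0, 0, 50, 7], [-9.5, -19.3, -4.5, 0, 0, 57, 7], [-9.5, -19.3, -4.5, 0, 0, 57, 7], [-9.5, -19.3, -4.5, 0, 0, 57, 7], [-9.5, -19.3, -4.5, 0, 0, 57, 7]])

```text
t: 7.15
position: [0.4546, -0.323, 0.1983]
orientation: [0.931, 0.364, 0.0, -0.0]
force: [-0.2, -0.2, -0.5]
width: 0.0696
grip_force: 0.0
```

```bash
python3 -c "
from h import *
show();im,P=pts('wrist')
for z in (.080,.053,.026): layer(P,z)
layer(pts('top')[1],.035,(.629,-.1985),.06)
go(453.8,-323,58,42.6)"
```

```text
[ 0.4546 -0.323   0.1983] psi 42.7 F [-0.2 -0.2 -0.5] w 0.0696 0.0
3518 [ 454.4 -322.6] 119.4 27.0 42.6 z 80.0
2729 [ 458.4 -324.3] 139.9 27.4 160.8 z 52.9
2502 [ 455.  -318.9] 160.2 27.5 98.6 z 25.9
212 [ 628.3 -198.2] 67.5 33.3 99.6 z 35.1
t 7.25 [-0.05 -0.06 14.03] [-0. -0.  0.]
```

The stone is seated and the pile is undisturbed. I'll take the short blank now.

Request:
servo_tool(moves=[[0, 0, 4, 0, 0, 0, 6.5], [0, 0, 8, 0, 0, 0, 6.5], [0, 0, 11, 0, 0, 0, 6.5], [0, 0, 13, 0, 0, 0, 6.5], [0, 0, 14, 0, 0, 0, 6.5], [0, 0, 14, 0, 0, 0, 6.5], [0, 0, 14, 0, 0, 0, 2], [0, 0, 14, 0, 0, 0, 2], [0, 0, 14, 0, 0, 0, 2], [0, 0, 14, 0, 0, 0, 2]])

```text
t: 8.25
position: [0.4548, -0.3236, 0.0593]
orientation: [0.932, 0.363, 0.0, 0.001]
force: [0.3, 0.6, 0.3]
width: 0.0366
grip_force: 0.0
```

Request:
servo_tool(moves=[[0, 0, 0, 0, 0, 0, 2], [0, 0, 0, 0, 0, 0, 2], [0, 0, 0, 0, 0, 0, 2], [0, 0, -1, 0, 0, 0, 2], [0, 0, -3, 0, 0, 0, 2], [0, 0, -7, 0, 0, 0, 2], [0, 0, -11, 0, 0, 0, 2], [0, 0, -12, 0, 0, 0, 2]])

```text
t: 9.05
position: [0.4565, -0.3247, 0.1829]
orientation: [0.932, 0.363, 0.002, 0.003]
force: [0.4, -0.1, -2.2]
width: 0.0271
grip_force: 20.0
```

```bash
python3 -c "
from h import *
show();go(659.5,148.5,130,90.3)"
```

```text
[ 0.4565 -0.3247  0.1829] psi 42.5 F [ 0.4 -0.1 -2.2] w 0.0271 19.99948740005493
t 9.05 [ 46.93 -21.2    5.22] [  0.4   0.1 -47.8]
```

Request:
servo_tool(moves=[[2, -1, 0, 0, 0, -3, 2], [6, -3, 0, 0, 0, -8, 2], [11, -5, 0, 0, 0, -13, 2], [16, -7, 0, 0, 0, -18, 2], [21, -9.5, 0, 0, 0, -23, 2], [26, -12, 0, 0, 0, -28, 2], [31, -14, 0, 0, 0, -33, 2], [36, -16.3, 0, 0, 0, -38, 2], [41, -18.5, 0, 0, 0, -43, 2], [45, -20.5, 0.5, 0, 0, -47.8, 2]])

```text
t: 10.05
position: [0.6361, 0.1096, 0.1737]
orientation: [0.703, 0.711, -0.001, -0.001]
force: [1.1, -0.2, -0.9]
width: 0.0271
grip_force: 20.0
```

Request:
servo_tool(moves=[[0, 0, 0, 0, 0, 0, 2], [0, 0, 0, 0, 0, 0, 2], [0, 0, 0, 0, 0, 0, 2], [0, 0, 0, 0, 0, 0, 2]])

```text
t: 10.45
position: [0.6363, 0.1044, 0.1747]
orientation: [0.706, 0.708, -0.001, -0.0]
force: [0.7, 0.1, -1.0]
width: 0.0268
grip_force: 20.0
```

```bash
python3 -c "
from h import *
cradle((.6595,.1485),90.3,14,.09)"
```

```text
[0.6366 0.1045 0.175 ] psi 90.2 F [-0.5 -0.2 -1.3] w 0.027 19.999493658542633
1351 [658.7 148.7] 152.0 62.6 90.2 z 22.7
t 10.5 [ 4.41  2.32 16.09] [-0.   0.1 -0.1]
```

Request:
servo_tool(moves=[[2, 1, 3, 0, 0, 0, 2], [4.4, 2.2, 7, 0, 0, 0, 2], [4.4, 2.2, 11, 0, 0, 0, 2], [4.4, 2.2, 14, 0, 0, 0, 2], [4.4, 2.2, 15.5, 0, 0, 0, 2], [4.4, 2.2, 16, 0, 0, 0, 2], [4.4, 2.2, 16, 0, 0, 0, 2], [4.4, 2.2, 16, 0, 0, 0, 2], [4.4, 2.2, 16, 0, 0, 0, 2]])

```text
t: 11.4
position: [0.6602, 0.1506, 0.0172]
orientation: [0.705, 0.709, 0.001, 0.001]
force: [0.1, -0.5, -0.4]
width: 0.0267
grip_force: 20.0
```

```bash
python3 -c "
from h import *
show()"
```

```text
[0.6602 0.1506 0.0172] psi 90.3 F [ 0.1 -0.5 -0.4] w 0.0267 19.999538362026215
```

Request:
servo_tool(moves=[[-0.15, -0.1, 0.2, 0, 0, 0, 2], [-0.15, -0.1, 0.4, 0, 0, 0, 2], [-0.15, -0.1, 0.4, 0, 0, 0, 2], [-0.15, -0.1, 0.4, 0, 0, 0, 2]])

```text
t: 11.8
position: [0.6583, 0.1485, 0.0129]
orientation: [0.705, 0.709, 0.0, 0.001]
force: [-2.6, -1.3, 7.6]
width: 0.0265
grip_force: 20.0
```

Contact is 7.6 N, so the blank is seated. Now I'll release it.

Request:
servo_tool(moves=[[0, 0, 0, 0, 0, 0, 4.5], [0, 0, 0, 0, 0, 0, 4.5], [0, 0, 0, 0, 0, 0, 4.5], [0, 0, -2, 0, 0, 0, 6.5], [0, 0, -6, 0, 0, 0, 6.5], [0, 0, -10, 0, 0, 0, 6.5], [0, 0, -14, 0, 0, 0, 6.5], [0, 0, -18, 0, 0, 0, 6.5], [0, 0, -18, 0, 0, 0, 6.5]])

```text
t: 12.7
position: [0.6616, 0.1502, 0.1977]
orientation: [0.705, 0.709, 0.005, 0.003]
force: [-0.5, 0.5, 0.1]
width: 0.0652
grip_force: 0.0
```

```bash
python3 -c "
from h import *
show();im,P=pts('wrist'); layer(P,.035,(.6585,.1487),.07); layer(P,.023,(.6585,.1487),.09,.004)
go(458.4,-324.3,190,-19.2)"
```

```text
[0.6616 0.1502 0.1977] psi 90.3 F [-0.5  0.5  0.1] w 0.0652 0.0
2698 [658.  148.4] 119.9 27.0 90.4 z 33.9
1468 [658.4 148.7] 151.6 63.1 90.3 z 22.6
t 12.75 [-47.27 -20.4    0.24] [ 1.000e-01 -4.000e-01  1.095e+02]
```

Request:
servo_tool(moves=[[-4.7, -2, 0, 0, 0, 8, 6.5], [-9.4, -4, 0, 0, 0, 16, 6.5], [-14, -6, 0, 0, 0, 25, 6.5], [-19, -8, 0, 0, 0, 33, 6.5], [-23.5, -10, 0, 0, 0, 42, 6.5], [-28, -12, 0, 0, 0, 50, 6.5], [-33, -14, 0, 0, 0, 59, 6.5], [-37.5, -16, 0, 0, 0, 67, 6.5], [-42, -18, 0, 0, 0, 75, 6.5], [-46, -20, 0, 0, 0, 83, 6.5]])

```text
t: 13.75
position: [0.4592, -0.312, 0.1898]
orientation: [0.998, 0.061, -0.001, -0.001]
force: [1.7, -0.1, -0.2]
width: 0.065
grip_force: 0.0
```

```bash
python3 -c "
from h import *
show();go(458.4,-324.3,190,-19.2)"
```

```text
[ 0.4592 -0.312   0.1898] psi 7.0 F [ 1.7 -0.1 -0.2] w 0.065 0.0
t 13.75 [-0.23  1.21 -0.02] [-0.   0.1 26.2]
```

Request:
servo_tool(moves=[[-0.2, 0.6, 0, 0, 0, 8, 6.5], [-0.2, 0.6, 0, 0, 0, 16, 6.5], [-0.2, 0.6, 0, 0, 0, 26, 6.5], [-0.2, 0.6, 0, 0, 0, 26, 6.5], [-0.2, 0.6, 0, 0, 0, 26, 6.5], [-0.2, 0.6, 0, 0, 0, 26, 6.5]])

```text
t: 14.35
position: [0.4597, -0.3166, 0.1907]
orientation: [0.987, -0.161, -0.001, -0.0]
force: [-0.6, 0.0, -0.1]
width: 0.0651
grip_force: 0.0
```

```bash
python3 -c "
from h import *
show();im,P=pts('wrist')
for z in (.053,.026): layer(P,z)
go(458.4,-324.3,31,-19.2)"
```

```text
[ 0.4597 -0.3166  0.1907] psi -18.5 F [-0.6  0.  -0.1] w 0.0651 0.0
3653 [ 458.  -324.6] 139.4 27.0 161.2 z 53.0
2896 [ 455.4 -319. ] 160.2 27.3 98.5 z 26.0
t 14.4 [ 0.12  0.77 15.99] [-0.   0.   0.7]
```

Request:
servo_tool(moves=[[0.1, 0.8, 4, 0, 0, 0.3, 6.5], [0.1, 0.8, 8, 0, 0, 0.3, 6.5], [0.1, 0.8, 12, 0, 0, 0.3, 6.5], [0.1, 0.8, 14.5, 0, 0, 0.3, 6.5], [0.1, 0.8, 15.8, 0, 0, 0.3, 6.5], [0.1, 0.8, 16, 0, 0, 0.3, 6.5], [0.1, 0.8, 16, 0, 0, 0.3, 6.5], [0.1, 0.8, 16, 0, 0, 0.3, 2], [0.1, 0.8, 16, 0, 0, 0.3, 2], [0.1, 0.8, 16, 0, 0, 0.3, 2]])

```text
t: 15.4
position: [0.459, -0.3252, 0.0323]
orientation: [0.986, -0.165, 0.001, 0.0]
force: [0.2, 0.1, -0.2]
width: 0.0447
grip_force: 0.0
```

Request:
servo_tool(moves=[[0, 0, 0, 0, 0, 0, 2], [0, 0, 0, 0, 0, 0, 2], [0, 0, 0, 0, 0, 0, 2], [0, 0, 0, 0, 0, 0, 2], [0, 0, -1, 0, 0, 0, 2], [0, 0, -3, 0, 0, 0, 2], [0, 0, -7, 0, 0, 0, 2], [0, 0, -11, 0, 0, 0, 2], [0, 0, -13, 0, 0, 0, 2]])

```text
t: 16.3
position: [0.4593, -0.3259, 0.1649]
orientation: [0.986, -0.165, 0.002, 0.001]
force: [0.4, 0.5, -0.8]
width: 0.0268
grip_force: 20.0
```

```bash
python3 -c "
from h import *
show();go(448,200,160,81.8)"
```

```text
[ 0.4593 -0.3259  0.1649] psi -19.0 F [ 0.4  0.5 -0.8] w 0.0268 19.997898638248444
t 16.3 [-18.19 -49.36   0.35] [ 3.000e-01 -1.000e-01 -1.008e+02]
```

Request:
servo_tool(moves=[[-0.7, -2, 0, 0, 0, -4, 2], [-2, -5.5, 0, 0, 0, -11, 2], [-3.5, -10, 0, 0, 0, -19, 2], [-5, -14, 0, 0, 0, -27, 2], [-6.5, -18, 0, 0, 0, -35, 2], [-8, -22, 0, 0, 0, -43, 2], [-9.5, -26, 0, 0, 0, -51, 2], [-11, -30, 0, 0, 0, -59, 2], [-12.5, -34, 0, 0, 0, -67, 2], [-14, -38, 0, 0, 0, -75, 2]])

```text
t: 17.3
position: [0.4492, 0.0814, 0.1618]
orientation: [0.882, 0.472, 0.0, 0.0]
force: [0.8, -0.1, -1.6]
width: 0.0271
grip_force: 20.0
```

```bash
python3 -c "
from h import *
show();go(448,200,160,81.8)"
```

```text
[0.4492 0.0814 0.1618] psi 56.3 F [ 0.8 -0.1 -1.6] w 0.0271 19.995751976966858
t 17.3 [ 9.81 -6.67  0.18] [  0.    0.  -25.5]
```

Request:
servo_tool(moves=[[3, -2, 0, 0, 0, -8, 2], [6, -4, 0, 0, 0, -16, 2], [9, -6, 0, 0, 0, -23, 2], [9.8, -6.7, 0, 0, 0, -25.5, 2], [9.8, -6.7, 0, 0, 0, -25.5, 2], [9.8, -6.7, 0, 0, 0, -25.5, 2], [9.8, -6.7, 0, 0, 0, -25.5, 2]])

```text
t: 18.0
position: [0.4488, 0.1965, 0.1612]
orientation: [0.759, 0.651, -0.001, 0.001]
force: [0.8, -1.0, -0.9]
width: 0.0267
grip_force: 20.0
```

```bash
python3 -c "
from h import *
cradle((.448,.256),81.8,16,.1)"
```

```text
[0.4489 0.1967 0.1613] psi 81.3 F [ 0.1 -0.4 -0.9] w 0.0268 19.997938871383667
1529 [449.1 255.1] 171.4 62.8 81.6 z 22.7
t 18.05 [ 5.87 -0.98 14.52] [ 0.   0.1 -0.5]
```

Request:
servo_tool(moves=[[3, -0.4, 2, 0, 0, -0.4, 2], [5.8, -0.85, 5, 0, 0, -0.4, 2], [5.8, -0.85, 9, 0, 0, -0.4, 2], [5.8, -0.85, 12.5, 0, 0, -0.4, 2], [5.8, -0.85, 14, 0, 0, -0.4, 2], [5.8, -0.85, 14.5, 0, 0, -0.4, 2], [5.8, -0.85, 14.5, 0, 0, -0.4, 2], [5.8, -0.85, 14.5, 0, 0, -0.4, 2], [5.8, -0.85, 14.5, 0, 0, -0.4, 2]])

```text
t: 18.95
position: [0.4498, 0.2576, 0.0175]
orientation: [0.755, 0.655, 0.001, 0.0]
force: [-0.0, 0.5, -1.2]
width: 0.0266
grip_force: 20.0
```

```bash
python3 -c "
from h import *
show();go(449.1,255.1,13,81.6)"
```

```text
[0.4498 0.2576 0.0175] psi 81.9 F [-0.   0.5 -1.2] w 0.0266 19.997949600219727
t 18.95 [-0.26 -0.04  0.45] [ 0.1 -0.1  0.3]
```

Request:
servo_tool(moves=[[-0.2, 0, 0.2, 0, 0, 0, 2], [-0.2, 0, 0.4, 0, 0, 0, 2], [-0.2, 0, 0.4, 0, 0, 0, 2], [-0.2, 0, 0.4, 0, 0, 0, 2]])

```text
t: 19.35
position: [0.4489, 0.2551, 0.0125]
orientation: [0.755, 0.655, 0.0, 0.0]
force: [1.1, -0.6, 2.0]
width: 0.0266
grip_force: 20.0
```

The blank is touching the cradle base, so I'll release it.

Request:
servo_tool(moves=[[0, 0, 0, 0, 0, 0, 4.5], [0, 0, 0, 0, 0, 0, 4.5], [0, 0, 0, 0, 0, 0, 4.5], [0, 0, -2, 0, 0, 0, 6.5], [0, 0, -6, 0, 0, 0, 6.5], [0, 0, -10, 0, 0, 0, 6.5], [0, 0, -14, 0, 0, 0, 6.5], [0, 0, -18, 0, 0, 0, 6.5], [0, 0, -18, 0, 0, 0, 6.5]])

```text
t: 20.25
position: [0.4514, 0.2576, 0.1972]
orientation: [0.755, 0.656, 0.005, 0.001]
force: [1.0, 0.6, 0.5]
width: 0.065
grip_force: 0.0
```

```bash
python3 -c "
from h import *
show();im,P=pts('wrist'); layer(P,.034,(.449,.255),.08)
go(455.4,-319,190,98.5)"
```

```text
[0.4514 0.2576 0.1972] psi 81.9 F [1.  0.6 0.5] w 0.065 0.0
3147 [448.6 255.9] 139.6 26.9 81.7 z 33.9
t 20.3 [-56.9    8.62   0.3 ] [  0.3  -0.2 -16.6]
```

Request:
servo_tool(moves=[[-4, 0.6, 0, 0, 0, -2, 6.5], [-9, 1.4, 0, 0, 0, -4, 6.5], [-14, 2.1, 0, 0, 0, -6, 6.5], [-19, 2.9, 0, 0, 0, -8, 6.5], [-24, 3.6, 0, 0, 0, -10, 6.5], [-29, 4.4, 0, 0, 0, -12, 6.5], [-34, 5.2, 0, 0, 0, -14, 6.5], [-39, 5.9, 0, 0, 0, -16, 6.5], [-44, 6.7, 0, 0, 0, -16.6, 6.5], [-49, 7.4, 0, 0, 0, -16.6, 6.5]])

```text
t: 21.3
position: [0.4518, -0.2367, 0.1908]
orientation: [0.652, 0.758, -0.0, -0.001]
force: [1.5, -0.1, -0.5]
width: 0.0651
grip_force: 0.0
```

Request:
servo_tool(moves=[[-4, 0, 0, 0, 0, 0, 6.5], [-7.5, 0, 0, 0, 0, 0, 6.5], [-7.5, 0, 0, 0, 0, 0, 6.5], [-7.5, 0, 0, 0, 0, 0, 6.5], [-7.5, 0, 0, 0, 0, 0, 6.5]])

```text
t: 21.8
position: [0.4637, -0.3073, 0.1913]
orientation: [0.652, 0.758, 0.0, -0.001]
force: [-0.6, 0.0, -0.1]
width: 0.0649
grip_force: 0.0
```

```bash
python3 -c "
from h import *
show();im,P=pts('wrist'); layer(P,.026)
go(455.4,-319,5,98.5)"
```

```text
[ 0.4637 -0.3073  0.1913] psi 98.6 F [-0.6  0.  -0.1] w 0.0649 0.0
3464 [ 454.4 -318.9] 158.3 26.6 98.7 z 25.9
t 21.85 [-1.06 -1.   18.66] [-0.1 -0.1  0.2]
```

Request:
servo_tool(moves=[[-0.5, -0.5, 3, 0, 0, 0, 6.5], [-1.05, -1.05, 7, 0, 0, 0, 6.5], [-1.05, -1.05, 11, 0, 0, 0, 6.5], [-1.05, -1.05, 15, 0, 0, 0, 6.5], [-1.05, -1.05, 17.5, 0, 0, 0, 6.5], [-1.05, -1.05, 18.5, 0, 0, 0, 6.5], [-1.05, -1.05, 18.6, 0, 0, 0, 6.5], [-1.05, -1.05, 18.6, 0, 0, 0, 2], [-1.05, -1.05, 18.6, 0, 0, 0, 2], [-1.05, -1.05, 18.6, 0, 0, 0, 2]])

```text
t: 22.85
position: [0.4561, -0.3217, 0.0076]
orientation: [0.653, 0.758, 0.0, 0.001]
force: [0.5, 0.0, 0.2]
width: 0.0443
grip_force: 0.0
```

Request:
servo_tool(moves=[[0, 0, 0, 0, 0, 0, 2], [0, 0, 0, 0, 0, 0, 2], [0, 0, 0, 0, 0, 0, 2], [0, 0, 0, 0, 0, 0, 2], [0, 0, -1, 0, 0, 0, 2], [0, 0, -3, 0, 0, 0, 2], [0, 0, -7, 0, 0, 0, 2], [0, 0, -11, 0, 0, 0, 2], [0, 0, -15, 0, 0, 0, 2], [0, 0, -15, 0, 0, 0, 2]])

```text
t: 23.85
position: [0.4585, -0.3229, 0.1617]
orientation: [0.653, 0.758, 0.001, 0.005]
force: [0.8, -0.0, -1.4]
width: 0.0268
grip_force: 20.0
```

```bash
python3 -c "
from h import *
show();go(432,-75,150,91)"
```

```text
[ 0.4585 -0.3229  0.1617] psi 98.5 F [ 0.8 -0.  -1.4] w 0.0268 19.999566078186035
t 23.85 [24.91  1.04  1.02] [0.5 0.3 7.5]
```

Request:
servo_tool(moves=[[2, 0, 0, 0, 0, 1, 2], [6, 0.2, 0, 0, 0, 2, 2], [10, 0.4, 0, 0, 0, 3, 2], [14, 0.6, 0, 0, 0, 4.5, 2], [18, 0.8, 0, 0, 0, 6, 2], [22, 1, 0, 0, 0, 7.5, 2], [24.9, 1, 0, 0, 0, 7.5, 2], [24.9, 1, 0, 0, 0, 7.5, 2], [24.9, 1, 0, 0, 0, 7.5, 2], [24.9, 1, 0, 0, 0, 7.5, 2]])

```text
t: 24.85
position: [0.4281, -0.0745, 0.156]
orientation: [0.701, 0.713, -0.0, -0.0]
force: [0.2, 0.1, -1.4]
width: 0.0268
grip_force: 20.0
```

```bash
python3 -c "
from h import *
cradle((.432,-.0272),91.2,17,.12)"
```

```text
[ 0.4282 -0.0747  0.156 ] psi 90.9 F [-0.5 -0.6 -1.1] w 0.0272 19.999510645866394
1489 [432.6 -19.1] 183.2 63.2 90.9 z 22.7
t 24.9 [ 4.75  0.46 13.9 ] [-0.   0.  -0.3]
```

Request:
servo_tool(moves=[[2, 0.2, 2, 0, 0, 0, 2], [4.85, 0.5, 5, 0, 0, 0, 2], [4.85, 0.5, 9, 0, 0, 0, 2], [4.85, 0.5, 12, 0, 0, 0, 2], [4.85, 0.5, 13.5, 0, 0, 0, 2], [4.85, 0.5, 13.9, 0, 0, 0, 2], [4.85, 0.5, 13.9, 0, 0, 0, 2], [4.85, 0.5, 13.9, 0, 0, 0, 2], [4.85, 0.5, 13.9, 0, 0, 0, 2]])

```text
t: 25.8
position: [0.433, -0.0254, 0.0177]
orientation: [0.701, 0.713, 0.0, 0.0]
force: [-0.7, 0.7, -1.1]
width: 0.0265
grip_force: 20.0
```

```bash
python3 -c "
from h import *
show();go(432.5,-26,14,91)"
```

```text
[ 0.433  -0.0254  0.0177] psi 90.9 F [-0.7  0.7 -1.1] w 0.0265 19.99961256980896
t 25.8 [-0.06 -0.05  0.37] [ 0.1  0.  -0.1]
```

Request:
servo_tool(moves=[[0, 0, 0.15, 0, 0, 0, 2], [0, 0, 0.3, 0, 0, 0, 2], [0, 0, 0.3, 0, 0, 0, 2], [0, 0, 0.3, 0, 0, 0, 2]])

```text
t: 26.2
position: [0.433, -0.025, 0.0147]
orientation: [0.701, 0.713, 0.0, 0.0]
force: [0.3, -0.5, 3.9]
width: 0.0267
grip_force: 20.0
```

It's touching, so I'll release and back away.

Request:
servo_tool(moves=[[0, 0, 0, 0, 0, 0, 4.5], [0, 0, 0, 0, 0, 0, 4.5], [0, 0, 0, 0, 0, 0, 4.5], [0, 0, -2, 0, 0, 0, 6.5], [0, 0, -6, 0, 0, 0, 6.5], [0, 0, -10, 0, 0, 0, 6.5], [0, 0, -14, 0, 0, 0, 6.5], [-4, 0, -18, 0, 0, 0, 6.5], [-8, 0, -18, 0, 0, 0, 6.5], [-12, 0, -18, 0, 0, 0, 6.5]])

```text
t: 27.2
position: [0.4354, -0.1468, 0.196]
orientation: [0.701, 0.713, 0.001, 0.002]
force: [0.5, -0.3, -0.7]
width: 0.065
grip_force: 0.0
```

Request:
servo_tool(moves=[[-4, 0, 0, 0, 0, 0, 6.5], [-8, 0, 0, 0, 0, 0, 6.5], [-12, 0, 0, 0, 0, 0, 6.5], [-16, 0, 0, 0, 0, 0, 6.5], [-16, 0, 0, 0, 0, 0, 6.5], [-16, 0, 0, 0, 0, 0, 6.5]])

```text
t: 27.8
position: [0.4368, -0.3049, 0.1937]
orientation: [0.701, 0.713, 0.0, -0.001]
force: [0.5, -0.6, 0.1]
width: 0.0652
grip_force: 0.0
```

```bash
python3 -c "
from h import *
show();im,P=pts('top'); save('end.png',im)
for c,rd in (((.4325,-.0235),.09),((.449,.255),.08),((.6585,.1487),.07),((.629,-.1985),.05)): layer(P,.035,c,rd)
layer(P,.040,(.65,-.022),.03,.008)"
```

```text
[ 0.4368 -0.3049  0.1937] psi 90.9 F [ 0.5 -0.6  0.1] w 0.0652 0.0
444 [431.7 -24.3] 159.0 27.4 90.9 z 35.6
395 [447.  255.6] 139.7 27.5 82.0 z 35.3
306 [657.6 147.7] 117.6 28.1 89.9 z 35.4
204 [ 627.6 -198.2] 67.1 33.0 98.9 z 35.1
9 [641.9 -21.5] 6.8 6.3 81.1 z 38.9
```

View pics/end.png

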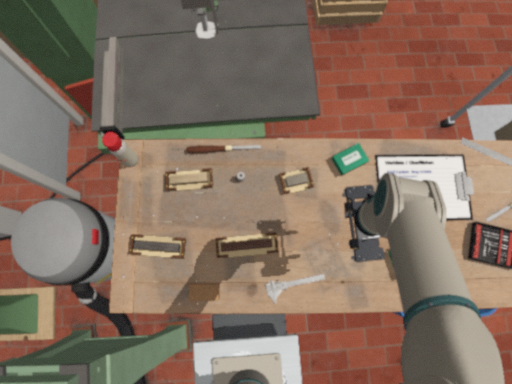

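All four pieces lie flat and centred in their cradles. The collet at (240,176) and the green box at (350,158) haven't moved, and the arm is clear.

```bash
python3 -c "
from h import *
print(r.hand_in())"
```

```text
the job is handed in; nothing more can be done
None
```

The job is handed in at about 28 s of robot time: the whetstone and all three blanks lie flat and centred in their own cradles, taken from the top of the pile down, with the collet and green box left in place.

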